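# Tip an ink tablet out of its foam cutout and lay it back-up in the fence corner

## Task

Get the large ink tablet ready for marking its back. It lies level with the foam of the packing case, so press down its end over the deep well until the other end tips up and stays up; then take it out, turn it over so that its gilt front is down, lay it on the marking board under control (it is brittle: never let it fall over or drop it from a height), and push it square and flush against both fences in the board's corner, its length along the longer fence. Leave the small ink stick, the brass weight and the brush where they are, and let go of the tablet.

Things in the scene. Friction and masses are not known exactly. Their poses are not given: they have to be found in the camera images.
- case: Fixed wooden case filled with firm cream foam, x -80 to 80, y -45 to 78, 50 mm tall with a flat top. Origin under the middle of the tablet's cutout, z up. The cutout runs along x: a tight half, x -51 to 2 (46 wide, floor at z = 28), and a deep well, x 2 to 63 (60 wide, floor at z = 6). A smaller cutout at y = 52 holds the small stick.
- step (a point): Edge between the tight half and the well (case x = 2, y = 0, z = 28 mm), axes as the case's, 2 mm past the tablet's middle. Pressed 10 to 14 mm down at its +x end, the tablet overbalances here, meets the well's hard floor and stays tipped about 27 degrees, its -x end 22 mm above the foam. Its top moves a few mm to +x as it tips: press outwards with it; dragged to -x it falls back.
- tablet: Loose black ink tablet, a plain block 100 (x) by 44 (y) by 22 mm (z), about 140 g (varies). Origin at the centre of its back face, down at the start; z points to the front face with a thin gilt frame line and circle. At first it lies in the cutout, x along the case's x, front level with the foam, 1 mm free all round in the tight half. It can stand on its end.
- board: Fixed wooden marking board, 170 (x) by 240 mm (y), upper side at z = 15; origin under its centre. Two dark fences 12 mm wide and 12 mm high stand on it, along the +x edge (inner face x = 73) and the -y edge (inner face y = -108). The tablet is to lie with its length along the board's y; flush in the corner its centre is at x = 51, y = -58.
- corner (a point): Inner corner of the two fences at the board's upper side (board x = 73, y = -108, z = 15 mm); axes as the board's.
- small_stick: Bystander: loose plain ink stick 60 x 22 x 14 mm in the case's smaller cutout, level with the foam. Origin at the centre of its underside.
- weight: Bystander: loose brass weight, 26 mm diameter, 36 mm tall, standing on the board near board x = -58, y = -78. Origin under its centre.
- brush: Bystander: loose brush, 170 mm long, lying along x on the table between case and board. Origin at its middle, underneath.
Not all that is in view belongs to the job. Leave any green or orange look-alike of the tablet alone. What is shaped like the case but green is not meant.

How it is judged:
By the outcome, as a careful person would: the job done as asked, in the order asked, and still so for the second after the job is handed in, with the robot touching nothing.
It also fails if it takes over 72 s, if anything falls off the work surface, if the arm or the gripper's body presses on something with over 40 N, if the wrist force passes 120 N, or if a joint passes its speed limit or range.

## Robot

A 6-joint arm with a two-finger parallel gripper is mounted at the origin on the work surface. World frame = base frame: x ahead of the robot, y to its left, z up, the work surface at z = 0. Lengths are in m, angles in rad, forces in N, time in s.
With the tool pointing down it reaches from about 0.3 to 0.875 m from the base axis. Payload 6.4 kg.
Tool frame: the origin (TCP) lies midway between the tips of the shut fingers; the grasp point (between the pads) lies 19 mm behind it; z points along the fingers, y is the line along which they close (so a half turn about z gives the same grasp; the last joint's range is limited). The gripper opens to 85 mm and grips with 20 to 120 N. Pads are 22 mm wide; open, the fingers measure 114 mm over their backs; the gripper's body (76 mm by 85 mm) begins 54 mm behind the grasp point. The pads swing forward as they close: fully open they stand 13 mm farther back than shut.
Start: joints at [-1.54, 0.181, 1.607, -0, 1.354, -0.206], TCP at [0.135, -0.559, 0.231] pointing down, gripper open.
Joint ranges: [-2.99, 2.99], [-0.89, 2.07], [0.3, 2.58], [-1.14, 4.28], [0, 2.63], [-3.12, 3.12]. Speed limits (rad/s): [2.57, 2.57, 3.01, 3.14, 3.14, 3.14].

## Interface

Orientations are given as a unit quaternion [w, x, y, z].
In Python, from bench import ctrl gives the robot as it stands. The module is installed in compiled form; this text tells all that it offers.
- The arm moves only by the tool move_arm, never from a script. Its argument "plan" is one flat list of numbers, 6 for each row, row after row: the shift along the world's x, y, z in units of 50 mm (1.0 is 50 mm), then the turn, a rotation vector about the world's x, y, z in rad. A call has 1 to 10 rows; each row is the pose to reach, as a shift and turn from the pose commanded when the call began; what a row does not reach only later rows make up. A row lasts 1/8 s, in which the tool goes at most 62.5 mm and 10.7 degrees, less where a joint would pass 70% of its speed; a pose out of reach is approached as far as the arm can. A call with a gripper value outside its range is refused whole. "grip" is the finger opening in mm, from 0 to 85.4, set as the call begins (left out, the last holds). The fingers move at their own pace and stop on an object; the grip force is fixed at half the most. Time passes only in rows, so rows that repeat a pose let the fingers close. It gives the time, the measured TCP pose, the force, the opening and the grip force at its end, in the units of the state.
- ctrl.get_obs(): the state, without advancing time (a new reading comes with each control period).
- ctrl.camera(name): name is "side" or "top" or "wrist"; returns a dict with "pixels" (400x640x3 uint8, red, green, blue), "fx", "fy", "cx", "cy" (pixels), "dist_coeffs" ([k1, k2, p1, p2, k3] as OpenCV has them; the pictures are not rectified), "origin" and "attitude" of the camera in the world. Camera axes: x right, y down, z forward; pixel columns grow to the right and rows downward; lengths in m; the calibration is good to about 2 mm. A picture is of the moment at which its call begins. There is no depth.
- ctrl.hand_in(): hands the job in; it is judged then, once.
The state is a dict: "time_s": time; "q": joint angles; "dq": joint speeds; "joint_efforts": joint torques, N m; "eef_pos": TCP position; "eef_rot": TCP orientation; "wrist_force": force on the tool from outside, world axes, zero at the start; "torque": the same for the moment, N m; "opening": opening from 0.0 (shut) to 1.0 (fully open); "grasp_force": force on a finger pad.
Only numpy, scipy, OpenCV 4.12 (cv2) and the standard library are available. Lean on these libraries where they do the work, as an engineer would, in place of code of your own. Each camera call takes 0.05 s, during which the arm holds its last target. There are 200 camera calls.

## Working session

There is one attempt and no reset: what is moved stays moved. The work goes in short steps, Python scripts to look and compute and a tool call to move; the robot and the scene stay as the last step left them, time stands still between calls to the robot, and variables do not carry over. Pictures are saved under pics/ and viewed, at most 12 in all, crops included, and the job is handed in when it is done.

Besides the shell and the picture viewer there is one more tool, called after "Emit:" as name(argument=value, ...) on one line, values as JSON. move_arm: Moves the arm, as the interface text tells. Its arguments: {"type":"object","properties":{"plan":{"type":"array"},"grip":{"type":"number"}},"required":["plan"]}

```bash
mkdir -p pics; cat > h.py <<'E'
import numpy as np,cv2
from bench import ctrl
from scipy.spatial.transform import Rotation as R
def rot(q):
    q=np.array(q); 
    return q if q.shape==(3,3) else R.from_quat(np.r_[q[1:],q[0]]).as_matrix()
def cam(n):
    c=ctrl.camera(n); c['K']=np.array([[c['fx'],0,c['cx']],[0,c['fy'],c['cy']],[0,0,1]]); c['R']=rot(c['attitude']); c['o']=np.array(c['origin']); c['d']=np.array(c['dist_coeffs']); return c
def ray(c,px,z):
    px=np.array(px,float).reshape(-1,1,2)
    u=cv2.undistortPoints(px,c['K'],c['d']).reshape(-1,2)
    d=np.c_[u,np.ones(len(u))]@c['R'].T
    return c['o']+d*((z-c['o'][2])/d[:,2])[:,None]
def proj(c,P):
    r,_=cv2.Rodrigues(c['R'].T); t=-c['R'].T@c['o']
    return cv2.projectPoints(np.array(P,float).reshape(-1,1,3),r,t,c['K'],c['d'])[0].reshape(-1,2)
def save(c,name): cv2.imwrite('pics/'+name+'.png',c['pixels'][:,:,::-1])
E
python3 - <<'E'
from h import *
import pickle
a=cam('top');b=cam('side')
for c in(a,b):print(c['o'],c['R'].round(3).tolist(),c['fx'])
save(a,'top1');save(b,'side1')
pickle.dump((a,b),open('c1.pkl','wb'))
print(ctrl.get_obs())
E
```

```text
[ 0.42592412 -0.11235012  0.89903733] [[0.015, -0.996, 0.09], [-0.999, -0.011, 0.038], [-0.036, -0.09, -0.995]] 387.37297307958227
[0.14660991 0.6655741  0.62240716] [[-0.899, -0.235, 0.369], [-0.437, 0.501, -0.747], [-0.009, -0.833, -0.553]] 395.45426218024346
{'time_s': 0.1, 'q': array([-1.54032577e+00,  1.81479172e-01,  1.60788196e+00, -4.01318945e-06,
        1.35378327e+00, -2.06347828e-01]), 'dq': array([ 0.00118038, -0.00245319, -0.00309588, -0.00172659,  0.00088999,
        0.00032191]), 'joint_efforts': array([ 3.85986696e-04, -4.45875299e+01, -3.52238238e+01, -1.96797523e-04,
        4.12941357e-03,  4.11471657e-07]), 'eef_pos': array([ 0.13487546, -0.55846466,  0.23047984]), 'eef_rot': array([-7.73049208e-04,  9.92997468e-01,  1.18133086e-01,  6.61898777e-05]), 'wrist_force': array([-0.3959537 , -0.91834102, -1.04656157]), 'torque': array([ 0.01294839, -0.01342672, -0.0083829 ]), 'grasp_force': 0.0, 'opening': 0.9979977999842846}
```

View pics/top1.png

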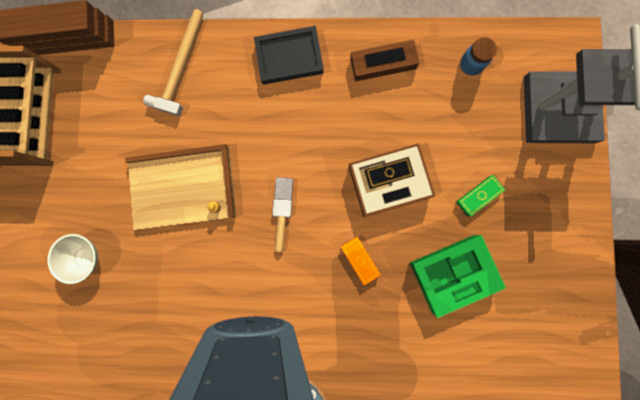

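View pics/side1.png

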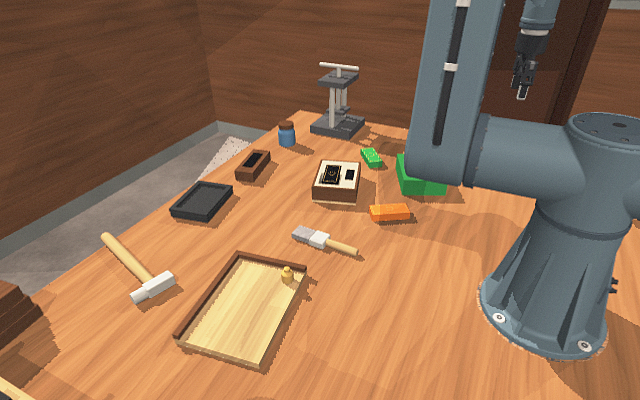

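The top view shows five candidates. The case is at (391,180), cream foam with the black tablet at (388,172), gilt frame and circle. The green tablet at (481,196), the orange one at (360,261) and the green case at (458,275) are look-alikes. The brown box with a black top at (384,60) has no foam or gilt. The cream case fits the description. The board is at (180,188), with fences up and right and the weight at (213,207). The brush is at (281,212). The well is on the left, so case +x points to about world +y. I'll confirm this in a crop and measure.

```bash
python3 - <<'E'
from h import *
import pickle
a,b=pickle.load(open('c1.pkl','rb'))
im=a['pixels']
crop=im[130:230,335:445]
cv2.imwrite('pics/crop1.png',cv2.resize(crop[:,:,::-1],None,fx=5,fy=5,interpolation=cv2.INTER_CUBIC))
hsv=cv2.cvtColor(im,cv2.COLOR_RGB2HSV)
m=((hsv[:,:,1]<75)&(hsv[:,:,2]>190)).astype(np.uint8)
m[:, :340]=0;m[:,440:]=0;m[:140]=0;m[225:]=0
pts=np.argwhere(m)[:,::-1]
P=ray(a,pts,0.05)[:,:2].astype(np.float32)
r=cv2.minAreaRect(P*1000);print('foam',r)
# board light wood
m=((hsv[:,:,0]>14)&(hsv[:,:,0]<28)&(hsv[:,:,2]>185)&(hsv[:,:,1]<150)).astype(np.uint8)
m[:, :120]=0;m[:,240:]=0;m[:140]=0;m[240:]=0
n,l,s,_=cv2.connectedComponentsWithStats(m);k=1+s[1:,4].argmax()
pts=np.argwhere(l==k)[:,::-1];print(s[k])
P=ray(a,pts,0.015)[:,:2].astype(np.float32)
r=cv2.minAreaRect(P*1000);print('board',r,cv2.boxPoints(r))
E
```

```text
foam ((544.32958984375, -242.63648986816406), (108.8341064453125, 145.16358947753906), 16.858875274658203)
[ 129  156   99   74 5639]
board ((514.4421997070312, 247.73922729492188), (147.27569580078125, 223.14036560058594), 8.115233421325684) [[425.792    347.79712 ]
 [457.2915   126.891235]
 [603.0924   147.68134 ]
 [571.5929   368.58722 ]]
```

View pics/crop1.png

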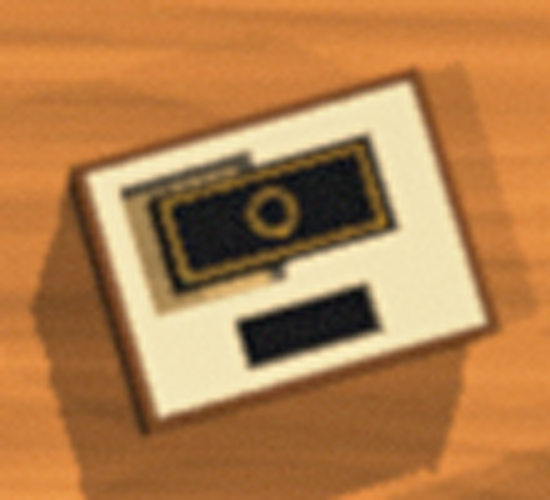

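The crop confirms it: cream foam, the gilt frame and circle on the tablet, and the well at the left (image) end. I'll move above the press point with the fingers shut and take a wrist look.

Emit:
move_arm(plan=[8.2, 7.3, -0.6, 0, 0, 1.63, 8.2, 7.3, -0.6, 0, 0, 1.63, 8.2, 7.3, -0.6, 0, 0, 1.63, 8.2, 7.3, -0.6, 0, 0, 1.63, 8.2, 7.3, -0.6, 0, 0, 1.63, 8.2, 7.3, -0.6, 0, 0, 1.63, 8.2, 7.3, -0.6, 0, 0, 1.63, 8.2, 7.3, -0.6, 0, 0, 1.63, 8.2, 7.3, -0.6, 0, 0, 1.63, 8.2, 7.3, -0.6, 0, 0, 1.63], grip=0)

```text
time_s: 1.35
eef_pos: [0.5464, -0.191, 0.2004]
eef_rot: [-0.001, 0.593, 0.805, 0.0]
wrist_force: [-0.1, -0.2, -0.3]
opening: 0.0
grasp_force: 0.0
```

```bash
python3 - <<'E'
from h import *
import pickle
o=ctrl.get_obs();print(o['time_s'],o['eef_pos'],rot(o['eef_rot']).round(3).tolist(),o['q'].round(2),o['wrist_force'])
w=cam('wrist');save(w,'w1');pickle.dump(w,open('w1.pkl','wb'));print(w['o'],w['R'].round(3).tolist(),w['fx'])
E
```

```text
1.35 [ 0.54643938 -0.19096595  0.20042421] [[-0.297, 0.955, -0.001], [0.955, 0.297, 0.001], [0.001, -0.0, -1.0]] [-0.54  0.22  1.63  0.    1.3  -0.84] [-0.07573919 -0.20148547 -0.30381299]
[ 0.52709279 -0.12430012  0.34278864] [[0.955, 0.285, 0.08], [0.296, -0.918, -0.264], [-0.002, 0.276, -0.961]] 288.21729722563185
```

View pics/w1.png

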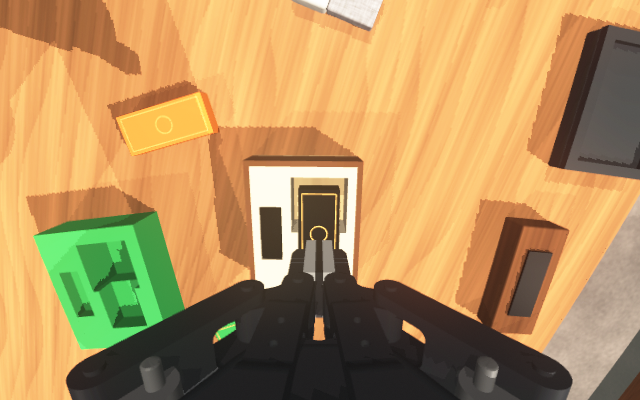

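The wrist view shows the case straight ahead. The tablet's +x end is at about (319,192), the circle centre at (318,234), and the well is around it.

```bash
python3 - <<'E'
from h import *
import pickle
w=pickle.load(open('w1.pkl','rb'));im=w['pixels']
hsv=cv2.cvtColor(im,cv2.COLOR_RGB2HSV)
g=(hsv[:,:,0]>15)&(hsv[:,:,0]<35)&(hsv[:,:,1]>120)&(hsv[:,:,2]>110);g[:,:296]=0;g[:,342:]=0;g[:180]=0;g[242:]=0
pts=np.argwhere(g)[:,::-1]
for r in range(186,242,6): print(r,[int(x) for x in np.where(g[r])[0]])
e=np.array([-.29,.957]);n=np.array([-.957,-.29]);o=np.array([.5601,-.2378])
def cs(p,z): 
    P=ray(w,p,z)[:,:2]-o; return (np.c_[P@e,P@n]*1000).round(1)
print('gold',cs([[302,195],[335,195],[318,234]],.05))
# tablet left/right dark edges vs beige
v=im.astype(int).sum(2)
for r in (190,196,202,205): print(r,v[r,290:350].tolist())
c=[int(x) for x in v[170:200,318]];print(c)
# foam boundary
m=(hsv[:,:,1]<60)&(hsv[:,:,2]>200);m[:,:240]=0;m[:,370:]=0
for r in (172,185,200,220,240):
  x=np.where(m[r])[0];print(r,x.min(),x.max(),cs([[x.min()-.5,r],[x.max()+.5,r]],.05).tolist())
x=[np.where(m[140:,k])[0].min()+140 for k in (270,318,340)];print(x,cs([[270,x[0]],[318,x[1]],[340,x[2]]],.05))
E
```

```text
186 [299]
192 []
198 [298, 301, 302, 335, 336, 337]
204 [298, 301, 302, 303, 335, 336, 337]
210 [301, 302, 303, 335, 336]
216 [301, 302, 303, 336]
222 [301, 302, 334, 336]
228 [301, 302, 312, 313, 314, 315, 321, 322, 323, 325, 334, 335, 336]
234 [301, 302, 309, 311, 326, 327, 334, 335]
240 [301, 302, 303, 334, 335]
gold [[ 43.4  16.1]
 [ 43.7 -18.5]
 [ -0.3  -0.9]]
190 [680, 398, 308, 311, 549, 572, 572, 570, 291, 189, 189, 192, 189, 189, 192, 191, 192, 189, 190, 188, 189, 188, 188, 186, 188, 188, 187, 188, 185, 185, 186, 185, 182, 182, 182, 185, 184, 183, 184, 181, 182, 181, 183, 181, 179, 182, 182, 182, 182, 200, 520, 552, 554, 548, 352, 309, 312, 467, 742, 749]
196 [680, 399, 309, 312, 551, 572, 572, 650, 343, 189, 190, 566, 384, 212, 192, 187, 190, 186, 189, 186, 190, 190, 189, 187, 186, 189, 185, 188, 186, 185, 184, 183, 186, 184, 182, 184, 183, 182, 181, 181, 181, 182, 181, 178, 181, 431, 575, 307, 180, 249, 620, 643, 642, 586, 365, 311, 313, 604, 743, 749]
202 [714, 426, 309, 309, 552, 573, 574, 643, 336, 187, 188, 562, 412, 220, 188, 186, 185, 187, 188, 187, 186, 183, 185, 18
[... 240 characters left out ...]
9, 565, 498, 254, 183, 186, 188, 184, 186, 185, 185, 184, 184, 184, 183, 183, 183, 181, 183, 182, 180, 182, 180, 180, 180, 179, 182, 179, 178, 179, 179, 177, 178, 177, 177, 562, 392, 207, 179, 308, 620, 643, 639, 465, 324, 309, 346, 693, 746, 749]
[749, 749, 749, 749, 749, 749, 749, 697, 557, 528, 529, 527, 530, 530, 527, 244, 170, 172, 170, 178, 185, 186, 187, 445, 464, 238, 186, 186, 186, 183]
172 249 356 [[67.5, 70.9], [68.2, -40.0]]
185 250 355 [[53.8, 70.7], [54.5, -39.5]]
200 251 355 [[37.6, 70.6], [38.4, -40.2]]
220 252 354 [[15.3, 70.8], [16.1, -40.1]]
240 253 353 [[-8.0, 71.1], [-7.1, -39.9]]
[np.int64(167), np.int64(167), np.int64(167)] [[ 72.7  48.5]
 [ 73.   -0.5]
 [ 73.2 -22.9]]
```

Emit:
move_arm(plan=[0.06, 0, -1.0, 0, 0, 0, 0.06, 0, -2.0, 0, 0, 0, 0.06, 0, -2.6, 0, 0, 0, 0.06, 0, -2.8, 0, 0, 0, 0.06, 0, -2.8, 0, 0, 0])

```text
time_s: 2.02
eef_pos: [0.5475, -0.1947, 0.0614]
eef_rot: [-0.0, 0.596, 0.803, -0.0]
wrist_force: [0.3, 0.7, -0.5]
opening: 0.006
grasp_force: 0.0
```

Emit:
move_arm(plan=[0, 0, -0.1, 0, 0, 0, 0, 0, -0.2, 0, 0, 0, 0, 0.01, -0.26, 0, 0, 0, -0.01, 0.02, -0.32, 0, 0, 0, -0.01, 0.04, -0.38, 0, 0, 0, -0.02, 0.06, -0.44, 0, 0, 0, -0.02, 0.08, -0.5, 0, 0, 0, -0.02, 0.08, -0.5, 0, 0, 0, -0.02, 0.08, -0.5, 0, 0, 0])

```text
time_s: 3.15
eef_pos: [0.547, -0.19, 0.0363]
eef_rot: [0.0, 0.595, 0.804, 0.0]
wrist_force: [0.6, 0.2, 0.8]
opening: -0.002
grasp_force: 0.0
```

Emit:
move_arm(plan=[-0.01, 0.04, 0.2, 0, 0, 0, -0.01, 0.04, 0.8, 0, 0, 0, 0, 0, 1.8, 0, 0, 0, 0, 0, 2.8, 0, 0, 0, 0, 0, 2.8, 0, 0, 0])

```text
time_s: 3.78
eef_pos: [0.55, -0.1916, 0.1825]
eef_rot: [0.005, 0.595, 0.804, 0.001]
wrist_force: [-0.1, -0.2, -0.4]
opening: 0.002
grasp_force: 0.0
```

```bash
python3 - <<'E'
from h import *
import pickle
w=cam('wrist');b=cam('side')
pickle.dump((w,b),open('w2.pkl','wb'));
A=w['pixels'][120:270,220:400];A=cv2.resize(A,None,fx=2.6,fy=2.6,interpolation=cv2.INTER_CUBIC)
B=b['pixels'][130:220,290:380];B=cv2.resize(B,(300,390)[::1],interpolation=cv2.INTER_CUBIC)
B=cv2.resize(b['pixels'][140:220,300:370],(341,390),interpolation=cv2.INTER_CUBIC)
cv2.imwrite('pics/p2.png',np.hstack([A,B])[:,:800][:,:,::-1])
E
```

```text
(no output)
```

View pics/p2.png

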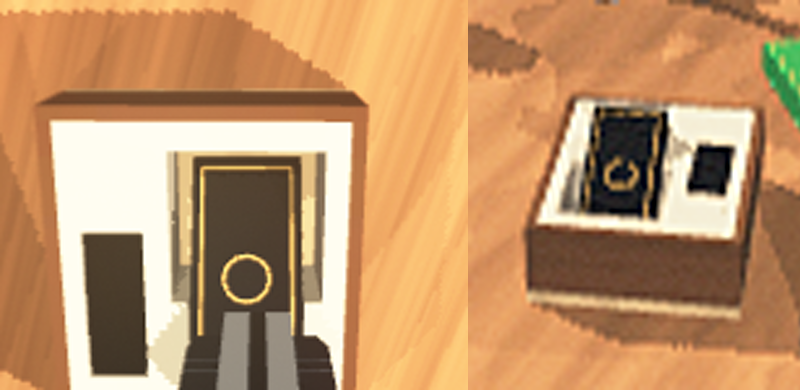

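The picture shows the tablet tipped with its raised -x end casting a shadow on the foam. Next I'll tilt the tool 45° and move behind the raised end.

Emit:
move_arm(plan=[0.35, -1.1, -0.2, 0.3, 0.09, 0, 0.69, -2.29, -0.5, 0.75, 0.23, 0, 0.69, -2.29, -0.5, 0.75, 0.23, 0, 0.69, -2.29, -0.5, 0.75, 0.23, 0, 0.69, -2.29, -0.5, 0.75, 0.23, 0, 0.69, -2.29, -0.5, 0.75, 0.23, 0, 0.69, -2.29, -0.5, 0.75, 0.23, 0], grip=62)

```text
time_s: 4.75
eef_pos: [0.5822, -0.3036, 0.1532]
eef_rot: [-0.306, 0.55, 0.744, 0.226]
wrist_force: [-0.2, -0.1, 0.2]
opening: 0.724
grasp_force: 0.0
```

```bash
python3 - <<'E'
from h import *
import pickle
o=ctrl.get_obs();print(o['time_s'],o['eef_pos'],rot(o['eef_rot']).round(3).tolist(),o['q'].round(2),o['opening'])
w=cam('wrist');pickle.dump(w,open('w3.pkl','wb'));save(w,'w3')
e=np.array([-.29,.957,0]);n=np.array([-.957,-.29,0]);oo=np.array([.561,-.2375,0])
def P(x,y,z): return oo+x*e+y*n+np.array([0,0,z])
print(proj(w,[P(-.0346,.022,.071),P(-.0346,-.022,.071),P(-.044,.022,.0516),P(-.044,-.022,.0516)]).round(1).tolist())
E
```

```text
4.75 [ 0.58216347 -0.30361005  0.15321101] [[-0.209, 0.956, -0.206], [0.679, 0.294, 0.673], [0.704, 0.0, -0.711]] [-0.82  0.9   0.92  0.35  2.03 -1.07] 0.723934670728304
[[290.4, 245.8], [342.0, 246.0], [291.8, 263.3], [340.9, 263.4]]
```

View pics/w3.png

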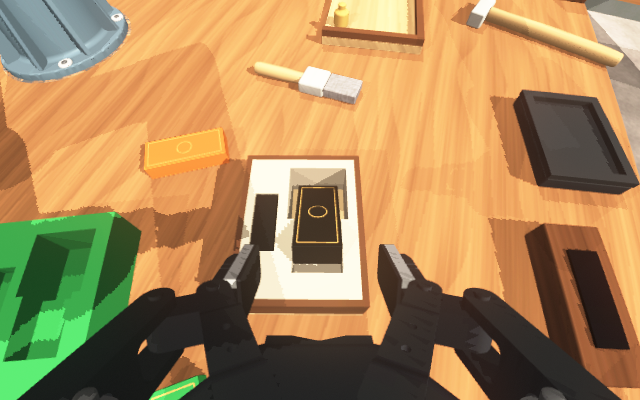

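The wrist view agrees with my model to about 2 px: raised end edge at (293–342, 247), jaws straddling it. Now descend and close.

Emit:
move_arm(plan=[-0.1, 0.3, -0.7, 0, 0, 0, -0.2, 0.6, -1.3, 0, 0, 0, -0.28, 0.92, -1.7, 0, 0, 0, -0.28, 0.92, -1.82, 0, 0, 0, -0.28, 0.92, -1.82, 0, 0, 0])

```text
time_s: 5.42
eef_pos: [0.5681, -0.2589, 0.0618]
eef_rot: [-0.306, 0.55, 0.743, 0.227]
wrist_force: [-0.1, 0.2, 1.1]
opening: 0.723
grasp_force: 0.0
```

Emit:
move_arm(plan=[0, 0, 0, 0, 0, 0, 0, 0, 0, 0, 0, 0, 0, 0, 0, 0, 0, 0, 0, 0, 0, 0, 0, 0, 0, 0, 0, 0, 0, 0, 0, 0, 0, 0, 0, 0], grip=36)

```text
time_s: 6.18
eef_pos: [0.5674, -0.2585, 0.0603]
eef_rot: [-0.308, 0.55, 0.743, 0.227]
wrist_force: [0.7, -1.1, 1.3]
opening: 0.487
grasp_force: 60.5
```

Emit:
move_arm(plan=[0, 0, 0.2, 0, 0, 0, 0, 0, 0.6, 0, 0, 0, 0, 0, 1.2, 0, 0, 0, 0, 0, 2.0, 0, 0, 0, 0, 0, 2.8, 0, 0, 0, 0, 0, 3.2, 0, 0, 0, 0, 0, 3.2, 0, 0, 0])

```text
time_s: 7.05
eef_pos: [0.5681, -0.2591, 0.2227]
eef_rot: [-0.305, 0.55, 0.744, 0.227]
wrist_force: [-0.4, -0.7, -1.7]
opening: 0.485
grasp_force: 60.8
```

```bash
python3 - <<'E'
from h import *
import pickle
o=ctrl.get_obs();print(o['time_s'],o['eef_pos'],rot(o['eef_rot']).round(3).tolist(),o['q'].round(2),o['opening'],o['grasp_force'],o['wrist_force'])
w=cam('wrist');b=cam('side');pickle.dump((w,b),open('w4.pkl','wb'))
A=w['pixels'][100:340,190:450];B=cv2.resize(b['pixels'][60:220,260:390],None,fx=2,fy=2,interpolation=cv2.INTER_CUBIC)
A=cv2.resize(A,(416,384),interpolation=cv2.INTER_CUBIC);B=cv2.resize(B,(312,384))
cv2.imwrite('pics/p4.png',np.hstack([A,B])[:,:,::-1])
E
```

```text
7.05 [ 0.56806561 -0.25907919  0.22273374] [[-0.208, 0.956, -0.205], [0.68, 0.292, 0.673], [0.703, 0.001, -0.711]] [-0.79  0.74  1.03  0.38  2.06 -1.03] 0.4853832283277981 60.80709099769592 [-0.43001337 -0.70780624 -1.65857358]
```

View pics/p4.png

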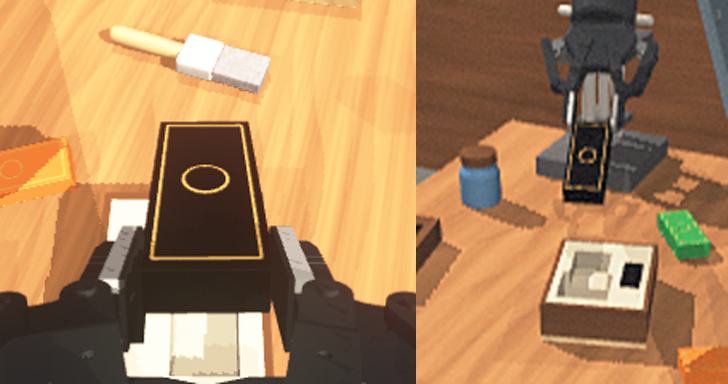

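The tablet is held in the jaws, front up, frame corners visible at about crop (165,126), (243,126), (261,256), (151,259). The case is empty and the small stick is still in place. Next I need the tablet's angle in the hand.

```bash
cat >> h.py <<'E'
def gold(c,box,hx=.0434,hy=.0173):
    x0,x1,y0,y1=box
    hsv=cv2.cvtColor(c['pixels'],cv2.COLOR_RGB2HSV)
    g=((hsv[:,:,0]>15)&(hsv[:,:,0]<35)&(hsv[:,:,1]>90)&(hsv[:,:,2]>90))
    m=np.zeros_like(g);m[y0:y1,x0:x1]=g[y0:y1,x0:x1]
    return m
E
python3 - <<'E'
from h import *
import pickle
w,b=pickle.load(open('w4.pkl','rb'))
o=ctrl.get_obs();Rt=rot(o['eef_rot']);t=o['eef_pos']
m=gold(w,(283,357,174,264)).astype(np.uint8)
n,l,s,c=cv2.connectedComponentsWithStats(m,connectivity=8);
big=np.zeros_like(m)
for i in range(1,n):
    if s[i,4]>4: big[l==i]=1
print(s[1:8].tolist())
pts=np.argwhere(big)[:,::-1].astype(np.float32)
s1=pts.sum(1);d=pts[:,0]-pts[:,1]
# order: far-left, far-right, near-right, near-left
C=np.array([pts[s1.argmin()],pts[d.argmax()],pts[s1.argmax()],pts[d.argmin()]]);print(C)
# tablet frame: far = +x end; camera right: tablet y? left in image = case +y
hx,hy=.0445,.0178
O=np.array([[hx,hy,0],[hx,-hy,0],[-hx,-hy,0],[-hx,hy,0]])
ok,rs,ts,err=cv2.solvePnPGeneric(O,C.astype(float),w['K'],w['d'],flags=cv2.SOLVEPNP_IPPE)
for r,tt,e in zip(rs,ts,err):
    Rw=w['R']@cv2.Rodrigues(r)[0];pw=w['R']@tt.ravel()+w['o']
    print('err',e,'x_t',Rw[:,0].round(3),'z_t',Rw[:,2].round(3),'centre front',pw.round(4))
    RR=Rt.T@Rw; print('in tool: x_t',RR[:,0].round(3),'z_t',RR[:,2].round(3),'c',(Rt.T@(pw-t)).round(4), 'alpha',np.degrees(np.arctan2(RR[0,0],RR[2,0])))
E
```

```text
[[283, 174, 74, 62, 582], [283, 177, 72, 86, 643], [303, 203, 31, 18, 138]]
[[283. 174.]
 [356. 174.]
 [354. 261.]
 [283. 261.]]
err [7.0872971] x_t [-0.012  0.054  0.998] z_t [ 0.293 -0.954  0.055] centre front [ 0.5675 -0.2527  0.2418]
in tool: x_t [ 0.745  0.003 -0.667] z_t [-0.667  0.002 -0.745] c [ 0.0195  0.002  -0.0123] alpha 131.8607201913514
err [8.51574067] x_t [-0.231  0.782 -0.579] z_t [-0.172  0.553  0.815] centre front [ 0.5648 -0.2434  0.2487]
in tool: x_t [0.167 0.008 0.986] z_t [ 0.986 -0.005 -0.167] c [ 0.0313  0.0021 -0.0103] alpha 9.59910994201185
```

```bash
cat > pose.py <<'E'
from h import *
def pose(w,t,Rt,C,hx=.0445,hy=.0178):
    O=np.array([[hx,hy,0],[hx,-hy,0],[-hx,-hy,0],[-hx,hy,0]])
    ok,rs,ts,err=cv2.solvePnPGeneric(O,C.astype(float),w['K'],w['d'],flags=cv2.SOLVEPNP_IPPE)
    for r,tt,e in zip(rs,ts,err):
        Rw=w['R']@cv2.Rodrigues(r)[0];pw=w['R']@tt.ravel()+w['o']
        RR=Rt.T@Rw; print('err',e,'z_t',Rw[:,2].round(3),'in tool: x_t',RR[:,0].round(3),'z_t',RR[:,2].round(3),'c',(Rt.T@(pw-t)).round(4), 'alpha',np.degrees(np.arctan2(RR[0,0],RR[2,0])))
E
python3 - <<'E'
from pose import *
import pickle
w,b=pickle.load(open('w4.pkl','rb'))
o=ctrl.get_obs();Rt=rot(o['eef_rot']);t=o['eef_pos']
m=gold(w,(278,362,174,268)).astype(np.uint8)
n,l,s,c=cv2.connectedComponentsWithStats(m);print(s[1:].tolist())
# the frame component = the one holding pixel near crop (205,257)
k=[l[r,318] for r in range(255,266) if l[r,318]]; print(k)
pts=np.argwhere(l==k[0])[:,::-1].astype(np.float32)
s1=pts.sum(1);d=pts[:,0]-pts[:,1]
C=np.array([pts[s1.argmin()],pts[d.argmax()],pts[s1.argmax()],pts[d.argmin()]]);print(C.tolist())
pose(w,t,Rt,C)
E
```

```text
[[278, 174, 84, 67, 1118], [283, 177, 72, 86, 643], [303, 203, 31, 18, 138]]
[np.int32(2), np.int32(2), np.int32(2)]
[[294.0, 178.0], [341.0, 178.0], [354.0, 261.0], [283.0, 261.0]]
err [0.06088944] z_t [-0.134  0.46   0.878] in tool: x_t [ 0.282 -0.007  0.959] z_t [ 0.959  0.005 -0.282] c [0.0164 0.0015 0.0268] alpha 16.366403676824635
err [9.96242268] z_t [ 0.286 -0.95   0.124] in tool: x_t [ 0.789 -0.006 -0.614] z_t [-0.614 -0.004 -0.789] c [0.0129 0.0016 0.0051] alpha 127.89503104758795
```

```bash
python3 - <<'E'
from h import *
import pickle
a,b=pickle.load(open('c1.pkl','rb'))
th=np.radians(8.1);bx=np.array([np.cos(th),np.sin(th)]);by=np.array([-np.sin(th),np.cos(th)]);o=np.array([.5211,.2426])
def prof(c,xs,ys,z):
    W=o+xs[:,None]/1000*bx+ys[:,None]/1000*by
    p=proj(c,np.c_[W,np.full(len(W),z)]).astype(np.float32)
    g=cv2.remap(c['pixels'],p[None,:,0],p[None,:,1],cv2.INTER_LINEAR)[0]
    return g.astype(int).sum(1)
for c,nm in((a,'top'),(b,'side')):
    for y in(-40,30,90):
        s=np.arange(60,84,2);print(nm,'x+ y',y,list(zip(s.tolist(),prof(c,s,np.full(len(s),y),.015).tolist())))
    for y in(0,80):
        s=np.arange(-96,-74,2);print(nm,'x- y',y,list(zip(s.tolist(),prof(c,s,np.full(len(s),y),.015).tolist())))
    for x in(-30,20,55):
        s=np.arange(-118,-94,2);print(nm,'y- x',x,list(zip(s.tolist(),prof(c,np.full(len(s),x),s,.015).tolist())))
    for x in(-30,40):
        s=np.arange(108,132,2);print(nm,'y+ x',x,list(zip(s.tolist(),prof(c,np.full(len(s),x),s,.015).tolist())))
E
```

```text
top x+ y -40 [(60, 554), (62, 541), (64, 501), (66, 436), (68, 390), (70, 377), (72, 397), (74, 427), (76, 413), (78, 297), (80, 219), (82, 207)]
top x+ y 30 [(60, 543), (62, 531), (64, 501), (66, 425), (68, 394), (70, 396), (72, 410), (74, 419), (76, 403), (78, 298), (80, 223), (82, 215)]
top x+ y 90 [(60, 538), (62, 527), (64, 486), (66, 438), (68, 407), (70, 398), (72, 401), (74, 404), (76, 387), (78, 309), (80, 216), (82, 195)]
top x- y 0 [(-96, 366), (-94, 315), (-92, 290), (-90, 288), (-88, 290), (-86, 277), (-84, 247), (-82, 278), (-80, 402), (-78, 505), (-76, 554)]
top x- y 80 [(-96, 302), (-94, 273), (-92, 271), (-90, 279), (-88, 276), (-86, 273), (-84, 259), (-82, 284), (-80, 389), (-78, 527), (-76, 561)]
top y- x -30 [(-118, 197), (-116, 223), (-114, 239), (-112, 237), (-110, 245), (-108, 275), (-106, 335), (-104, 420), (-102, 517), (-100, 536), (-98, 533), (-96, 536)]
top y- x 20 [(-118, 237), (-116, 252), (-114, 260), (-112, 255), (-110, 262), (-108, 295), (-106, 381), (-104, 488), (-102, 559), (-100, 574), (-98, 580), (-96, 585)]
top y- x 55 [(-118, 232), (-116, 252), (
[... 1293 characters left out ...]
102, 573), (-100, 587), (-98, 580), (-96, 588)]
side y- x 20 [(-118, 209), (-116, 203), (-114, 198), (-112, 246), (-110, 331), (-108, 413), (-106, 501), (-104, 598), (-102, 639), (-100, 625), (-98, 626), (-96, 629)]
side y- x 55 [(-118, 211), (-116, 210), (-114, 221), (-112, 242), (-110, 276), (-108, 379), (-106, 485), (-104, 557), (-102, 602), (-100, 592), (-98, 591), (-96, 587)]
side y+ x -30 [(108, 567), (110, 568), (112, 568), (114, 562), (116, 579), (118, 537), (120, 411), (122, 388), (124, 400), (126, 367), (128, 306), (130, 290)]
side y+ x 40 [(108, 632), (110, 630), (112, 629), (114, 631), (116, 639), (118, 596), (120, 438), (122, 427), (124, 441), (126, 390), (128, 327), (130, 303)]
```

```bash
cat >> h.py <<'E'
th=np.radians(8.1);bx=np.array([np.cos(th),np.sin(th),0]);by=np.array([-np.sin(th),np.cos(th),0]);bo=np.array([.5263,.2426,0]);Z=np.array([0,0,1.])
def B(x,y,z): return bo+x/1000*bx+y/1000*by+z/1000*Z
def tob(p): d=np.array(p)-bo; return np.array([d@bx,d@by,d[2]])*1000
E
python3 - <<'E'
from h import *
o=ctrl.get_obs();Rt=rot(o['eef_rot']);t=o['eef_pos']
al=np.radians(16.7);s,c=np.sin(al),np.cos(al)
xt,zt=-Z,by
tx=s*xt+c*zt;tz=c*xt-s*zt;ty=np.cross(tz,tx)
Rg=np.c_[tx,ty,tz]
cf=np.array([.0164,.0015,.0268])
# want front-bottom-end centre (cf+50 x_t) at board (20,-5,15)
bot=B(20,-5,15); T=bot-Rg@(cf)-.05*xt
print('T',T,'d',(T-t)/.05,'rv',R.from_matrix(Rg@Rt.T).as_rotvec(),'cmd-meas')
E
```

```text
T [0.54644814 0.23232941 0.09538236] d [-0.41174285  9.81063162 -2.47763422] rv [-1.05173701 -0.23575803 -0.13856921] cmd-meas
```

Emit:
move_arm(plan=[-0.41, 1.0, 0, -0.15, -0.03, -0.02, -0.41, 2.2, 0, -0.3, -0.07, -0.04, -0.41, 3.4, 0, -0.45, -0.1, -0.06, -0.41, 4.6, 0, -0.6, -0.135, -0.08, -0.41, 5.8, 0, -0.75, -0.17, -0.1, -0.41, 7.0, 0, -0.9, -0.2, -0.12, -0.41, 8.2, -0.4, -1.05, -0.236, -0.139, -0.41, 9.2, -0.8, -1.05, -0.236, -0.139, -0.41, 9.8, -1.3, -1.05, -0.236, -0.139, -0.41, 9.8, -1.6, -1.05, -0.236, -0.139])

```text
time_s: 8.4
eef_pos: [0.5442, 0.2333, 0.1362]
eef_rot: [0.108, 0.646, 0.749, -0.097]
wrist_force: [0.3, 0.5, -2.6]
opening: 0.487
grasp_force: 61.6
```

```bash
cat > see.py <<'E'
from h import *
import pickle,sys
o=ctrl.get_obs();Rt=rot(o['eef_rot']);t=o['eef_pos']
print(o['time_s'],t.round(4),'board',tob(t).round(1),'Rt',Rt.round(3).tolist(),o['q'].round(2),o['opening'].round(3),o['wrist_force'].round(1))
E
python3 - <<'E'
from see import *
w=cam('wrist');b=cam('side');pickle.dump((w,b,t,Rt),open('w5.pkl','wb'))
B_=cv2.resize(b['pixels'][160:380,150:350],(400,440),interpolation=cv2.INTER_CUBIC)
A=cv2.resize(w['pixels'][60:340,190:450],(390,440))
cv2.imwrite('pics/p5.png',np.hstack([A,B_])[:,:,::-1])
E
```

```text
Traceback (most recent call last):
  File "see.py", line 4, in <module>
    print(o['time_s'],t.round(4),'board',tob(t).round(1),'Rt',Rt.round(3).tolist(),o['q'].round(2),o['opening'].round(3),o['wrist_force'].round(1))
                                                                                                   ^^^^^^^^^^^^^^^^^^
AttributeError: 'float' object has no attribute 'round'
```

```bash
sed -i "s/o\['opening'\].round(3)/o['opening']/" see.py
python3 - <<'E'
from see import *
w=cam('wrist');b=cam('side');pickle.dump((w,b,t,Rt),open('w5.pkl','wb'))
B_=cv2.resize(b['pixels'][160:380,150:350],(400,440),interpolation=cv2.INTER_CUBIC)
A=cv2.resize(w['pixels'][60:340,190:450],(390,440))
cv2.imwrite('pics/p5.png',np.hstack([A,B_])[:,:,::-1])
E
```

```text
8.4 [0.5442 0.2333 0.1362] board [ 16.5 -11.7 136.2] Rt [[-0.141, 0.989, 0.037], [0.947, 0.145, -0.285], [-0.287, -0.005, -0.958]] [ 0.36  0.4   1.57 -0.3   1.26  0.31] 0.4870662954795982 [ 0.3  0.5 -2.6]
```

View pics/p5.png

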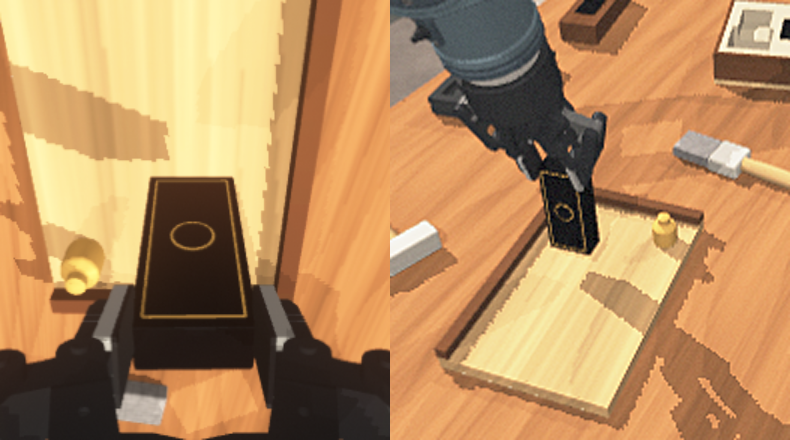

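The picture shows the tablet hanging nearly upright, front facing +y, over clear board. The weight is at crop (82,265) in the left half. I'll refine the in-hand angle before standing it.

```bash
python3 - <<'E'
from pose import *
import pickle
w,b,t,Rt=pickle.load(open('w5.pkl','rb'))
m=gold(w,(280,362,168,268)).astype(np.uint8)
n,l,s,c=cv2.connectedComponentsWithStats(m)
k=[l[r,318] for r in range(250,268) if l[r,318]];print(s[1:].tolist(),k)
pts=np.argwhere(l==k[0])[:,::-1].astype(np.float32)
s1=pts.sum(1);d=pts[:,0]-pts[:,1]
C=np.array([pts[s1.argmin()],pts[d.argmax()],pts[s1.argmax()],pts[d.argmin()]]);print(C.tolist())
pose(w,t,Rt,C)
E
```

```text
[[280, 168, 82, 73, 1310], [283, 174, 72, 89, 510], [303, 201, 30, 18, 114]] [np.int32(2), np.int32(2), np.int32(2)]
[[294.0, 175.0], [340.0, 174.0], [354.0, 261.0], [283.0, 260.0]]
err [0.55751831] z_t [-0.145  0.989  0.04 ] in tool: x_t [ 0.325 -0.013  0.946] z_t [ 0.946  0.    -0.325] c [0.016  0.0005 0.0325] alpha 18.988035970600933
err [9.96370921] z_t [ 0.062 -0.341  0.938] in tool: x_t [ 0.799 -0.003 -0.601] z_t [-0.601  0.007 -0.799] c [0.0121 0.0008 0.0105] alpha 126.94430332205293
```

Emit:
move_arm(plan=[0, 0, -0.2, -0.03, 0, 0, 0, 0, -0.4, -0.03, 0, 0, 0, 0, -0.5, -0.03, 0, 0, 0, 0, -0.56, -0.03, 0, 0, 0, 0, -0.6, -0.03, 0, 0, 0, 0, -0.6, -0.03, 0, 0])

```text
time_s: 9.25
eef_pos: [0.547, 0.2315, 0.1105]
eef_rot: [0.12, 0.647, 0.746, -0.106]
wrist_force: [-0.0, 0.4, -1.2]
opening: 0.484
grasp_force: 61.6
```

Emit:
move_arm(plan=[0, 0, -0.03, 0, 0, 0, 0, 0, -0.06, 0, 0, 0, 0, 0, -0.06, 0, 0, 0])

```text
time_s: 9.62
eef_pos: [0.5468, 0.2315, 0.1071]
eef_rot: [0.119, 0.646, 0.746, -0.106]
wrist_force: [0.3, 0.1, -1.6]
opening: 0.485
grasp_force: 61.6
```

Emit:
move_arm(plan=[0, 0, -0.03, 0, 0, 0, 0, 0, -0.06, 0, 0, 0, 0, 0, -0.09, 0, 0, 0, 0, 0, -0.12, 0, 0, 0, 0, 0, -0.12, 0, 0, 0])

```text
time_s: 10.25
eef_pos: [0.5472, 0.2319, 0.1038]
eef_rot: [0.12, 0.647, 0.746, -0.106]
wrist_force: [-6.3, 1.2, 13.9]
opening: 0.485
grasp_force: 63.2
```

Emit:
move_arm(plan=[0, 0, -0.015, 0, 0, 0, 0, 0, -0.03, 0, 0, 0, 0, 0, -0.03, 0, 0, 0])

```text
time_s: 10.62
eef_pos: [0.5474, 0.232, 0.1037]
eef_rot: [0.12, 0.647, 0.746, -0.105]
wrist_force: [-8.0, 1.4, 20.8]
opening: 0.488
grasp_force: 64.0
```

Emit:
move_arm(plan=[0, 0, -0.015, 0, 0, 0, 0, 0, -0.03, 0, 0, 0, 0, 0, -0.03, 0, 0, 0])

```text
time_s: 11.0
eef_pos: [0.5476, 0.2321, 0.1036]
eef_rot: [0.121, 0.647, 0.746, -0.105]
wrist_force: [-12.2, 1.2, 30.1]
opening: 0.483
grasp_force: 64.9
```

Emit:
move_arm(plan=[0, 0, 0.03, 0, 0, 0, 0, 0, 0.06, 0, 0, 0, 0, 0, 0.07, 0, 0, 0, 0, 0, 0.07, 0, 0, 0])

```text
time_s: 11.5
eef_pos: [0.5472, 0.2318, 0.1038]
eef_rot: [0.12, 0.647, 0.746, -0.105]
wrist_force: [-5.3, 0.5, 11.2]
opening: 0.486
grasp_force: 62.9
```

```bash
python3 - <<'E'
from pose import *
import see
from see import t,Rt
w=cam('wrist')
m=gold(w,(280,362,160,268)).astype(np.uint8)
n,l,s,c=cv2.connectedComponentsWithStats(m)
k=[l[r,318] for r in range(250,268) if l[r,318]];print(s[1:].tolist(),k)
pts=np.argwhere(l==k[0])[:,::-1].astype(np.float32)
s1=pts.sum(1);d=pts[:,0]-pts[:,1]
C=np.array([pts[s1.argmin()],pts[d.argmax()],pts[s1.argmax()],pts[d.argmin()]]);print(C.tolist())
pose(w,t,Rt,C)
E
```

```text
11.5 [0.5472 0.2318 0.1038] board [ 19.1 -13.6 103.8] Rt [[-0.135, 0.99, 0.043], [0.939, 0.142, -0.313], [-0.315, -0.002, -0.949]] [ 0.37  0.45  1.57 -0.33  1.22  0.36] 0.48630735044223233 [-5.3  0.5 11.2]
[[280, 160, 82, 84, 2026], [283, 174, 71, 89, 511], [300, 175, 2, 1, 2], [305, 175, 1, 1, 1], [308, 175, 2, 1, 2], [303, 201, 31, 19, 122]] [np.int32(2), np.int32(2)]
[[293.0, 175.0], [340.0, 174.0], [353.0, 261.0], [283.0, 261.0]]
err [0.27866615] z_t [-0.146  0.989  0.011] in tool: x_t [ 0.326 -0.015  0.945] z_t [ 0.945 -0.004 -0.326] c [0.016  0.0002 0.0321] alpha 19.03690929391614
err [9.44510944] z_t [ 0.06  -0.306  0.95 ] in tool: x_t [ 0.804 -0.003 -0.595] z_t [-0.595  0.013 -0.804] c [0.0116 0.0005 0.0117] alpha 126.51736507572515
```

Tilt is only about 0.6° and the base is on the board, so I'll release and back off along the tool axis.

Emit:
move_arm(plan=[0, 0, 0, 0, 0, 0, 0, 0, 0, 0, 0, 0, 0, 0, 0, 0, 0, 0, 0, 0, 0, 0, 0, 0], grip=58)

```text
time_s: 12.05
eef_pos: [0.5469, 0.2314, 0.1016]
eef_rot: [0.119, 0.647, 0.746, -0.106]
wrist_force: [-0.7, -0.2, 0.4]
opening: 0.679
grasp_force: 0.0
```

Emit:
move_arm(plan=[0, 0.1, 0.3, 0, 0, 0, 0, 0.3, 0.9, 0, 0, 0, -0.05, 0.5, 1.5, 0, 0, 0, -0.05, 0.7, 2.2, 0, 0, 0, -0.05, 0.7, 2.2, 0, 0, 0])

```text
time_s: 12.68
eef_pos: [0.5465, 0.2684, 0.2167]
eef_rot: [0.121, 0.647, 0.746, -0.102]
wrist_force: [-0.2, 0.6, 0.4]
opening: 0.681
grasp_force: 0.0
```

```bash
python3 - <<'E'
from see import *
w=cam('wrist');b=cam('side');pickle.dump((w,b,t,Rt),open('w6.pkl','wb'))
B_=cv2.resize(b['pixels'][160:380,150:350],(400,440),interpolation=cv2.INTER_CUBIC)
A=cv2.resize(w['pixels'][60:340,190:450],(390,440))
cv2.imwrite('pics/p6.png',np.hstack([A,B_])[:,:,::-1])
E
```

```text
12.675 [0.5465 0.2684 0.2167] board [ 23.6  22.7 216.7] Rt [[-0.134, 0.99, 0.049], [0.94, 0.143, -0.309], [-0.313, 0.005, -0.95]] [ 0.42  0.36  1.45 -0.31  1.43  0.34] 0.6811496854022545 [-0.2  0.6  0.4]
```

View pics/p6.png

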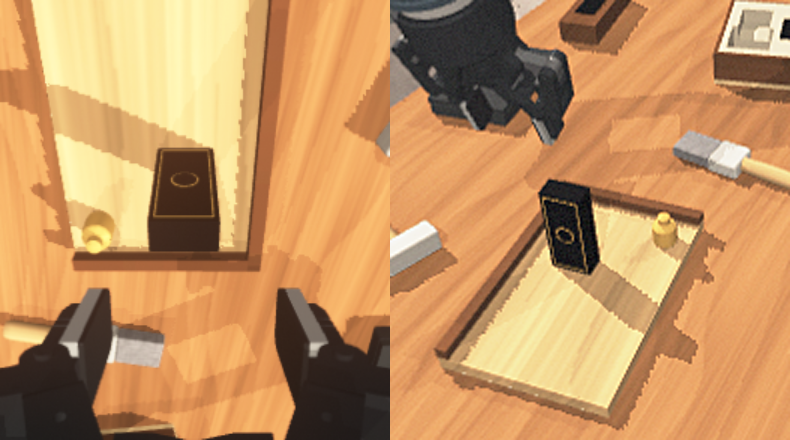

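The tablet stands on its end, front toward +y, with the top end face at crop (148–219, 215–250) in the left half. Nothing else has moved.

```bash
python3 - <<'E'
from h import *
import pickle
w,b,t,Rt=pickle.load(open('w6.pkl','rb'))
f=lambda p:[p[0]/1.5+190,p[1]/1.571+60]
for p in ((148,216),(219,217),(148,250),(219,250)): print('top z115',tob(ray(w,f(p),.115)[0]).round(1))
for p in ((157,148),(215,148)): print('foot z15',tob(ray(w,f(p),.015)[0]).round(1))
o=ctrl.get_obs();t=o['eef_pos'];Rt=rot(o['eef_rot'])
a=np.radians(30);tz=np.cos(a)*by-np.sin(a)*Z;ty=bx;tx=np.cross(ty,tz);Rg=np.c_[tx,ty,tz]
print('rv',R.from_matrix(Rg@Rt.T).as_rotvec())
print('cur',tob(t))
for P in (B(19,-88,110),B(19,-18,70)): print('T',P,(P-t)/.05)
E
```

```text
top z115 [ -1.5  -6.5 115. ]
top z115 [ 40.6  -7.2 115. ]
top z115 [ -2.9 -30.7 115. ]
top z115 [ 41.4 -30.8 115. ]
foot z15 [ -2.9 -10.5  15. ]
foot z15 [ 42.9 -10.5  15. ]
rv [ 1.3537158   0.19171204 -0.00244814]
cur [ 21.43412968  21.45668451 212.47448381]
T [0.55750976 0.15815504 0.11      ] [ 0.26025471 -2.17415358 -2.04948968]
T [0.54764667 0.2274567  0.07      ] [ 0.06299299 -0.78812046 -2.84948968]
```

Emit:
move_arm(plan=[0.05, -0.4, 0.2, 0.17, 0.024, 0, 0.1, -0.9, 0.3, 0.34, 0.048, 0, 0.15, -1.4, 0.3, 0.51, 0.072, 0, 0.2, -1.9, 0.2, 0.68, 0.096, 0, 0.26, -2.4, 0, 0.85, 0.12, 0, 0.26, -2.4, -0.4, 1.02, 0.144, 0, 0.26, -2.3, -0.8, 1.19, 0.168, 0, 0.26, -2.2, -1.3, 1.35, 0.19, 0, 0.26, -2.2, -1.8, 1.35, 0.19, 0, 0.26, -2.2, -2.0, 1.35, 0.19, 0], grip=64)

```text
time_s: 14.02
eef_pos: [0.5558, 0.1566, 0.1092]
eef_rot: [-0.378, 0.568, 0.654, 0.326]
wrist_force: [1.0, -0.8, -0.2]
opening: 0.748
grasp_force: 0.0
```

Emit:
move_arm(plan=[0, 0, 0, 0, 0, 0, 0, 0, 0, 0, 0, 0])

```text
time_s: 14.28
eef_pos: [0.558, 0.1566, 0.113]
eef_rot: [-0.375, 0.567, 0.656, 0.327]
wrist_force: [0.7, -0.3, 0.7]
opening: 0.75
grasp_force: 0.0
```

```bash
python3 - <<'E'
from see import *
for P in (B(19.5,-18,70),): print('T',P,(P-t)/.05)
a=np.radians(30);tz=np.cos(a)*by-np.sin(a)*Z;ty=bx;tx=np.cross(ty,tz);Rg=np.c_[tx,ty,tz]
print('rv',R.from_matrix(Rg@Rt.T).as_rotvec())
w=cam('wrist');save(w,'w7');pickle.dump((w,t,Rt),open('w7.pkl','wb'))
print(proj(w,[B(-2.5,-30,115),B(41.5,-30,115),B(-2.5,-30,15),B(41.5,-30,15)]).round(0).tolist())
E
```

```text
14.275 [0.558  0.1566 0.113 ] board [ 19.3 -89.6 113. ] Rt [[-0.076, 0.99, -0.122], [0.499, 0.144, 0.855], [0.863, 0.004, -0.505]] [-0.39  0.62  1.64  0.84  1.58 -0.85] 0.7503036417582869 [ 0.7 -0.3  0.7]
T [0.54814168 0.22752715 0.07      ] [-0.19675367  1.41779247 -0.86080672]
rv [ 0.0047541   0.00438163 -0.00269321]
[[285.0, 179.0], [349.0, 179.0], [294.0, 259.0], [341.0, 259.0]]
```

View pics/w7.png

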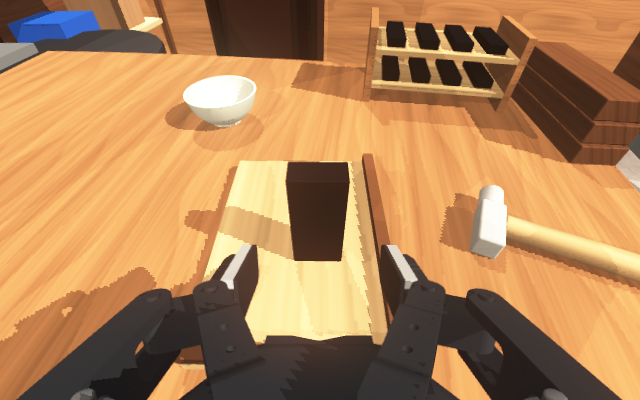

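Two-view agreement: the standing tablet's back is at pixels 288–349 × 165–259, as predicted, and centred between the jaws. Now advance and grip.

Emit:
move_arm(plan=[-0.05, 0.35, -0.2, 0, 0, 0, -0.1, 0.7, -0.4, 0, 0, 0, -0.15, 1.05, -0.6, 0, 0, 0, -0.2, 1.3, -0.76, 0, 0, 0, -0.2, 1.42, -0.84, 0, 0, 0, -0.2, 1.42, -0.84, 0, 0, 0])

```text
time_s: 15.08
eef_pos: [0.5471, 0.228, 0.0694]
eef_rot: [-0.376, 0.567, 0.656, 0.326]
wrist_force: [-0.8, -0.0, -0.1]
opening: 0.75
grasp_force: 0.0
```

Emit:
move_arm(plan=[0, 0, 0, 0, 0, 0, 0, 0, 0, 0, 0, 0, 0, 0, 0, 0, 0, 0, 0, 0, 0, 0, 0, 0, 0, 0, 0, 0, 0, 0, 0, 0, 0, 0, 0, 0], grip=36)

```text
time_s: 15.82
eef_pos: [0.548, 0.2273, 0.0703]
eef_rot: [-0.376, 0.567, 0.656, 0.327]
wrist_force: [-0.6, -2.8, 5.0]
opening: 0.498
grasp_force: 61.4
```

```bash
python3 - <<'E'
from see import *
print(o['grasp_force'])
E
```

```text
15.825 [0.548  0.2273 0.0703] board [ 19.3 -18.2  70.3] Rt [[-0.074, 0.99, -0.122], [0.498, 0.143, 0.855], [0.864, 0.003, -0.504]] [-0.28  0.67  1.68  0.92  1.46 -0.87] 0.4981029621336385 [-0.6 -2.8  5. ]
61.37237548828125
```

Emit:
move_arm(plan=[0, 0, 0.3, 0, 0, 0, 0, 0, 0.9, -0.17, -0.024, 0, 0.02, -0.15, 1.4, -0.35, -0.05, 0, 0.04, -0.3, 1.6, -0.53, -0.075, 0, 0.06, -0.45, 1.6, -0.71, -0.1, 0, 0.08, -0.53, 1.6, -0.89, -0.126, 0, 0.08, -0.53, 1.5, -1.07, -0.152, 0, 0.08, -0.53, 1.3, -1.25, -0.178, 0, 0.08, -0.53, 1.1, -1.43, -0.203, 0, 0.08, -0.53, 0.9, -1.555, -0.221, 0])

```text
time_s: 17.08
eef_pos: [0.5506, 0.2023, 0.1149]
eef_rot: [0.198, 0.631, 0.73, -0.173]
wrist_force: [1.1, 0.1, -2.7]
opening: 0.494
grasp_force: 61.1
```

Emit:
move_arm(plan=[0, 0, 0, 0, 0, 0, 0, 0, 0, 0, 0, 0])

```text
time_s: 17.32
eef_pos: [0.5513, 0.201, 0.1151]
eef_rot: [0.196, 0.632, 0.73, -0.171]
wrist_force: [-0.1, -0.6, -2.2]
opening: 0.499
grasp_force: 61.1
```

```bash
python3 - <<'E'
from see import *
print(o['grasp_force'])
w=cam('wrist');b=cam('side');pickle.dump((w,b,t,Rt),open('w8.pkl','wb'))
B_=cv2.resize(b['pixels'][160:380,150:350],(400,440),interpolation=cv2.INTER_CUBIC)
A=cv2.resize(w['pixels'][60:340,190:450],(390,440))
cv2.imwrite('pics/p8.png',np.hstack([A,B_])[:,:,::-1])
E
```

```text
17.325 [0.5513 0.201  0.1151] board [ 18.9 -44.7 115.1] Rt [[-0.124, 0.99, 0.069], [0.856, 0.142, -0.497], [-0.502, -0.002, -0.865]] [ 0.41  0.49  1.54 -0.53  1.3   0.46] 0.49888875805810173 [-0.1 -0.6 -2.2]
61.12423539161682
```

View pics/p8.png

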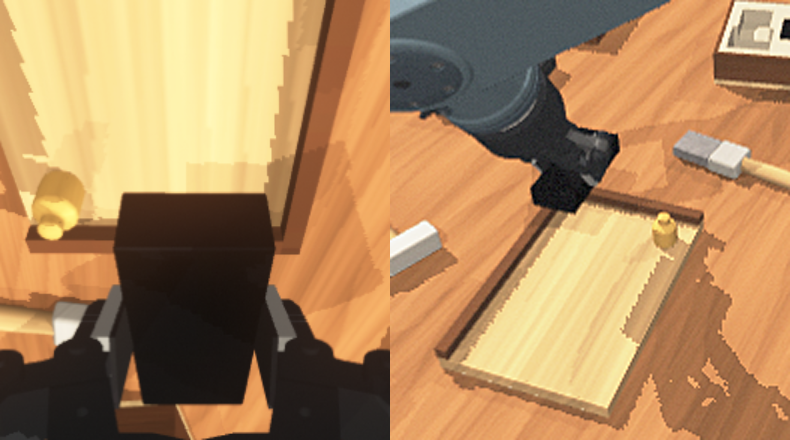

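The tablet is held level with its plain back up, over clear board. The weight at crop (60,205) is undisturbed. Next I'll lower it.

Emit:
move_arm(plan=[0, 0, -0.4, 0, 0, 0, 0, 0, -0.9, 0, 0, 0, 0, 0, -1.3, 0, 0, 0, 0, 0, -1.55, 0, 0, 0, 0, 0, -1.65, 0, 0, 0, 0, 0, -1.65, 0, 0, 0])

```text
time_s: 18.18
eef_pos: [0.5515, 0.2011, 0.0321]
eef_rot: [0.196, 0.632, 0.73, -0.172]
wrist_force: [0.1, -0.2, -2.1]
opening: 0.496
grasp_force: 61.2
```

Emit:
move_arm(plan=[0, 0, -0.02, 0, 0, 0, 0, 0, -0.04, 0, 0, 0, 0, 0, -0.06, 0, 0, 0, 0, 0, -0.06, 0, 0, 0])

```text
time_s: 18.68
eef_pos: [0.5514, 0.201, 0.0293]
eef_rot: [0.196, 0.632, 0.73, -0.172]
wrist_force: [-0.1, 0.3, -2.0]
opening: 0.498
grasp_force: 61.2
```

Emit:
move_arm(plan=[0, 0, -0.02, 0, 0, 0, 0, 0, -0.04, 0, 0, 0, 0, 0, -0.04, 0, 0, 0])

```text
time_s: 19.05
eef_pos: [0.5513, 0.201, 0.0271]
eef_rot: [0.196, 0.632, 0.73, -0.172]
wrist_force: [0.9, 0.3, -1.5]
opening: 0.499
grasp_force: 61.2
```

Emit:
move_arm(plan=[0, 0, -0.02, 0, 0, 0, 0, 0, -0.04, 0, 0, 0, 0, 0, -0.04, 0, 0, 0])

```text
time_s: 19.42
eef_pos: [0.5513, 0.201, 0.0252]
eef_rot: [0.196, 0.632, 0.73, -0.172]
wrist_force: [-0.4, 0.2, -1.6]
opening: 0.496
grasp_force: 61.2
```

Emit:
move_arm(plan=[0, 0, -0.015, 0, 0, 0, 0, 0, -0.03, 0, 0, 0, 0, 0, -0.03, 0, 0, 0])

```text
time_s: 19.8
eef_pos: [0.5515, 0.201, 0.0249]
eef_rot: [0.197, 0.632, 0.73, -0.172]
wrist_force: [-3.8, -0.8, 7.0]
opening: 0.496
grasp_force: 62.0
```

Emit:
move_arm(plan=[0, 0, -0.015, 0, 0, 0, 0, 0, -0.03, 0, 0, 0, 0, 0, -0.03, 0, 0, 0])

```text
time_s: 20.18
eef_pos: [0.5515, 0.201, 0.0249]
eef_rot: [0.197, 0.632, 0.729, -0.172]
wrist_force: [-7.8, 0.2, 14.8]
opening: 0.493
grasp_force: 63.0
```

Emit:
move_arm(plan=[0, 0, 0.03, 0, 0, 0, 0, 0, 0.03, 0, 0, 0, 0, 0, 0.03, 0, 0, 0, 0, 0, 0.03, 0, 0, 0], grip=57)

```text
time_s: 20.68
eef_pos: [0.5513, 0.2009, 0.0235]
eef_rot: [0.196, 0.632, 0.73, -0.172]
wrist_force: [-0.2, -0.0, -0.0]
opening: 0.663
grasp_force: 0.0
```

Emit:
move_arm(plan=[-0.03, 0.2, 0.35, 0, 0, 0, -0.1, 0.6, 1.0, 0, 0, 0, -0.15, 1.0, 1.7, 0, 0, 0, -0.2, 1.4, 2.4, 0, 0, 0, -0.2, 1.5, 2.8, 0, 0, 0, -0.2, 1.5, 2.8, 0, 0, 0])

```text
time_s: 21.42
eef_pos: [0.5423, 0.2769, 0.1659]
eef_rot: [0.197, 0.632, 0.73, -0.17]
wrist_force: [-0.3, -0.6, -0.0]
opening: 0.666
grasp_force: 0.0
```

```bash
python3 - <<'E'
from see import *
w=cam('wrist');b=cam('side');pickle.dump((w,b,t,Rt),open('w9.pkl','wb'))
for c,nm in((w,'w'),(b,'s')):
    v=c['pixels'].astype(int).max(2)
    # predicted region of back face corners
    q=proj(c,[B(19+sx*22,-50+sy*50,37) for sx,sy in((-1,-1),(1,-1),(1,1),(-1,1))]);print(nm,q.round(0).tolist())
    x0,y0=(q.min(0)-25).astype(int);x1,y1=(q.max(0)+25).astype(int)
    x0,y0=max(x0,0),max(y0,0)
    m=(v[y0:y1,x0:x1]<70).astype(np.uint8)
    n,l,s,_=cv2.connectedComponentsWithStats(m);print(s[1:][s[1:,4]>100].tolist(),x0,y0)
    i=l[int(q[:,1].mean())-y0,int(q[:,0].mean())-x0]
    ct=max(cv2.findContours((l==i).astype(np.uint8),0,2)[0],key=cv2.contourArea)
    ap=cv2.approxPolyDP(ct,4,True).reshape(-1,2)+[x0,y0]
    for p in ap: print(p,'z37',tob(ray(c,p,.037)[0]).round(1)[:2],'z15',tob(ray(c,p,.015)[0]).round(1)[:2])
E
```

```text
21.425 [0.5423 0.2769 0.1659] board [ 20.7  31.7 165.9] Rt [[-0.123, 0.99, 0.073], [0.856, 0.143, -0.497], [-0.503, 0.001, -0.865]] [ 0.52  0.51  1.41 -0.49  1.45  0.5 ] 0.6664075401901878 [-0.3 -0.6 -0. ]
w [[297.0, 225.0], [335.0, 225.0], [339.0, 157.0], [292.0, 157.0]]
[[45, 17, 29, 8, 123], [30, 26, 44, 67, 2645]] 266 132
[339 158] z37 [40.9 -1.1] z15 [ 42.9 -17.8]
[297 164] z37 [ 1.3 -8.2] z15 [ -0.7 -25.7]
[299 224] z37 [ -1.  -97.3] z15 [  -3.3 -123.8]
[335 224] z37 [ 41.2 -97.2] z15 [  43.2 -123.8]
s [[267.0, 260.0], [249.0, 256.0], [226.0, 288.0], [246.0, 293.0]]
[[0, 0, 40, 28, 621], [26, 27, 41, 43, 1000]] 201 230
[267 261] z37 [ -4. -97.] z15 [   7.7 -118.4]
[249 257] z37 [ 39. -97.] z15 [  52.3 -118.4]
[228 294] z37 [29.9 12.3] z15 [42.9 -4.9]
[247 299] z37 [-11.6  12.9] z15 [-0.2 -4.4]
```

The tablet lies flat at board x -2..42, y -99..1, face down. Next I'll shut the fingers, set the tool upright and push it to the long fence.

Emit:
move_arm(plan=[-0.4, -0.3, 0, 0.13, 0.02, 0, -0.75, -0.9, -0.3, 0.26, 0.037, 0, -0.75, -1.64, -0.6, 0.39, 0.055, 0, -0.75, -1.64, -1.0, 0.519, 0.074, 0, -0.75, -1.64, -1.3, 0.519, 0.074, 0, -0.75, -1.64, -1.3, 0.519, 0.074, 0, -0.75, -1.64, -1.3, 0.519, 0.074, 0], grip=0)

```text
time_s: 22.4
eef_pos: [0.5037, 0.1949, 0.0986]
eef_rot: [0.001, 0.654, 0.757, -0.002]
wrist_force: [-0.4, 0.8, -0.0]
opening: 0.001
grasp_force: 0.0
```

```bash
python3 - <<'E'
from see import *
P=B(-28,-44,24);print((P-t)/.05)
tz=-Z;ty=bx;tx=np.cross(ty,tz);print(R.from_matrix(np.c_[tx,ty,tz]@Rt.T).as_rotvec())
E
```

```text
22.4 [0.5037 0.1949 0.0986] board [-29.1 -44.   98.6] Rt [[-0.145, 0.989, -0.001], [0.989, 0.145, -0.005], [-0.005, -0.002, -1.0]] [ 0.15  0.27  1.8  -0.01  1.08  0.01] 0.0013191769823955517 [-0.4  0.8 -0. ]
[ 0.02189259  0.00382053 -1.49113528]
[ 0.00479158 -0.00147836 -0.00410455]
```

Emit:
move_arm(plan=[0, 0, -0.6, 0, 0, 0, 0, 0, -1.1, 0, 0, 0, 0, 0, -1.4, 0, 0, 0, 0, 0, -1.48, 0, 0, 0, 0, 0, -1.48, 0, 0, 0])

```text
time_s: 23.02
eef_pos: [0.5043, 0.1944, 0.0252]
eef_rot: [0.001, 0.654, 0.756, -0.001]
wrist_force: [0.4, 0.1, -0.3]
opening: -0.001
grasp_force: 0.0
```

Emit:
move_arm(plan=[0.1, 0.015, 0, 0, 0, 0, 0.2, 0.03, 0, 0, 0, 0, 0.3, 0.043, 0, 0, 0, 0, 0.4, 0.057, 0, 0, 0, 0, 0.5, 0.07, 0, 0, 0, 0, 0.6, 0.085, 0, 0, 0, 0, 0.7, 0.1, 0, 0, 0, 0, 0.75, 0.11, 0, 0, 0, 0, 0.75, 0.11, 0, 0, 0, 0])

```text
time_s: 24.15
eef_pos: [0.5417, 0.1996, 0.0248]
eef_rot: [0.001, 0.654, 0.756, -0.002]
wrist_force: [-0.6, 0.5, 0.3]
opening: -0.001
grasp_force: 0.0
```

Emit:
move_arm(plan=[0.03, 0.004, 0, 0, 0, 0, 0.06, 0.008, 0, 0, 0, 0, 0.09, 0.013, 0, 0, 0, 0, 0.09, 0.013, 0, 0, 0, 0])

```text
time_s: 24.65
eef_pos: [0.5461, 0.2002, 0.0248]
eef_rot: [0.001, 0.654, 0.756, -0.002]
wrist_force: [-0.4, 0.5, 0.3]
opening: 0.002
grasp_force: 0.1
```

```bash
cat > tab.py <<'E'
from see import *
def meas(c,cx,cy,nm):
    v=c['pixels'].astype(int).max(2)
    q=proj(c,[B(cx+sx*22,cy+sy*50,37) for sx,sy in((-1,-1),(1,-1),(1,1),(-1,1))])
    x0,y0=np.maximum((q.min(0)-25).astype(int),0);x1,y1=(q.max(0)+25).astype(int)
    m=(v[y0:y1,x0:x1]<70).astype(np.uint8)
    n,l,s,_=cv2.connectedComponentsWithStats(m)
    i=l[int(q[:,1].mean())-y0,int(q[:,0].mean())-x0]
    ct=max(cv2.findContours((l==i).astype(np.uint8),0,2)[0],key=cv2.contourArea)
    ap=cv2.approxPolyDP(ct,3,True).reshape(-1,2)+[x0,y0]
    for p in ap: print(nm,p,'z37',tob(ray(c,p,.037)[0]).round(1)[:2],'z15',tob(ray(c,p,.015)[0]).round(1)[:2])
E
python3 - <<'E'
from tab import *
s=cam('side');a=cam('top');pickle.dump((s,a),open('w10.pkl','wb'))
meas(s,47,-50,'side')
E
```

```text
24.65 [0.5461 0.2002 0.0248] board [ 13.6 -44.8  24.8] Rt [[-0.143, 0.99, -0.001], [0.99, 0.143, -0.004], [-0.003, -0.001, -1.0]] [ 0.15  0.46  1.71 -0.    0.97  0.01] 0.0016212375796936362 [-0.4  0.5  0.3]
side [261 228] z37 [  58. -199.] z15 [  72.  -224.2]
side [222 228] z37 [ 147.9 -171.3] z15 [ 165.4 -195.5]
side [228 247] z37 [  99.5 -113.2] z15 [ 115.2 -135.2]
side [222 250] z37 [ 107.3 -100.1] z15 [ 123.3 -121.6]
side [219 243] z37 [ 126.2 -119.6] z15 [ 142.8 -141.9]
side [215 246] z37 [ 129.5 -107.6] z15 [ 146.2 -129.4]
side [230 264] z37 [ 67.9 -64.9] z15 [ 82.4 -85.1]
side [195 314] z37 [64.2 74.4] z15 [78.5 59.5]
side [213 290] z37 [63.6 11.8] z15 [77.9 -5.5]
side [233 296] z37 [18.  14.1] z15 [30.6 -3.2]
side [243 282] z37 [ 16.7 -25.5] z15 [ 29.2 -44.2]
side [241 270] z37 [ 36.8 -55.4] z15 [ 50.1 -75.3]
side [249 270] z37 [ 20.7 -60.4] z15 [ 33.4 -80.4]
side [253 280] z37 [ -0.2 -36.6] z15 [ 11.6 -55.7]
side [255 271] z37 [  7.3 -61.5] z15 [ 19.5 -81.5]
side [271 258] z37 [  -8.4 -108.3] z15 [   3.2 -130.1]
side [269 253] z37 [   2.5 -122. ] z15 [  14.5 -144.3]
side [263 259] z37 [   6.9 -100.2] z15 [  19.1 -121.7]
side [255 258] z37 [ 25. -98.] z15 [  37.8 -119.4]
side [262 247] z37 [  26. -136.] z15 [  38.8 -158.8]
side [260 240] z37 [  40.9 -157.1] z15 [  54.3 -180.8]
side [264 243] z37 [  27.5 -150.1] z15 [  40.5 -173.5]
```

Emit:
move_arm(plan=[0.02, 0.003, 0, 0, 0, 0, 0.04, 0.006, 0, 0, 0, 0, 0.04, 0.006, 0, 0, 0, 0])

```text
time_s: 25.12
eef_pos: [0.5479, 0.2005, 0.0248]
eef_rot: [0.001, 0.654, 0.756, -0.002]
wrist_force: [-0.8, -0.6, 0.5]
opening: -0.003
grasp_force: 0.6
```

Emit:
move_arm(plan=[0.02, 0.003, 0, 0, 0, 0, 0.04, 0.006, 0, 0, 0, 0, 0.04, 0.006, 0, 0, 0, 0])

```text
time_s: 25.5
eef_pos: [0.5487, 0.2005, 0.0246]
eef_rot: [0.0, 0.654, 0.756, -0.003]
wrist_force: [-5.1, -2.3, 3.9]
opening: -0.0
grasp_force: 3.1
```

Emit:
move_arm(plan=[0.02, 0.003, 0, 0, 0, 0, 0.03, 0.004, 0, 0, 0, 0, 0.03, 0.004, 0, 0, 0, 0, -0.1, -0.014, 0, 0, 0, 0, -0.3, -0.043, 0.1, 0, 0, 0, -0.4, -0.057, 0.6, 0, 0, 0, -0.4, -0.057, 1.0, 0, 0, 0])

```text
time_s: 26.38
eef_pos: [0.5296, 0.198, 0.0758]
eef_rot: [0.001, 0.654, 0.756, -0.001]
wrist_force: [0.2, 0.4, 0.4]
opening: -0.005
grasp_force: 0.0
```

```bash
python3 - <<'E'
from tab import *
P=B(48,28,24);print((P-t)/.05)
s=cam('side');meas(s,50,-52,'side')
E
```

```text
26.375 [0.5296 0.198  0.0758] board [ -3.  -44.6  75.8] Rt [[-0.144, 0.99, -0.0], [0.99, 0.144, -0.003], [-0.003, -0.001, -1.0]] [ 0.15  0.35  1.74 -0.    1.05  0.01] -0.004858966548875439 [0.2 0.4 0.4]
[ 0.80547165  1.58173499 -1.03633179]
side [278 235] z37 [   8.3 -186.4] z15 [  20.5 -211.1]
side [273 234] z37 [  21.1 -186.3] z15 [  33.7 -211.1]
side [261 243] z37 [  34.1 -148. ] z15 [  47.3 -171.3]
side [260 237] z37 [  45.6 -167.1] z15 [  59.2 -191.1]
side [268 227] z37 [  43.5 -207.6] z15 [  57.  -233.1]
side [232 227] z37 [ 126.8 -181.9] z15 [ 143.4 -206.5]
side [227 231] z37 [ 130.6 -164.5] z15 [ 147.4 -188.4]
side [218 227] z37 [ 159.2 -171.9] z15 [ 177.  -196.1]
side [246 255] z37 [  48.3 -101. ] z15 [  62.  -122.5]
side [235 255] z37 [ 71.5 -93.8] z15 [  86.  -115.1]
side [208 297] z37 [63.3 30.8] z15 [77.6 14.2]
side [213 291] z37 [62.2 14.1] z15 [76.4 -3.1]
side [232 296] z37 [19.9 14.6] z15 [32.5 -2.6]
side [252 267] z37 [ 18.7 -70.5] z15 [ 31.3 -90.9]
side [248 265] z37 [ 29.6 -73.5] z15 [ 42.6 -94. ]
side [246 251] z37 [  54.3 -113. ] z15 [  68.3 -134.9]
side [250 251] z37 [  45.8 -115.6] z15 [  59.4 -137.7]
side [251 263] z37 [ 26.3 -81. ] z15 [  39.1 -101.8]
side [251 251] z37 [  43.7 -116.3] z15 [  57.2 -138.4]
side [258 263] z37 [ 11.9 -85.5] z15 [  24.2 -106.5]
side [260 252] z37 [  23.  -119.1] z15 [  35.8 -141.4]
```

Emit:
move_arm(plan=[0.3, 0.8, 0, 0, 0, 0, 0.8, 1.58, 0, 0, 0, 0, 0.8, 1.58, -0.3, 0, 0, 0, 0.8, 1.58, -0.8, 0, 0, 0, 0.8, 1.58, -1.03, 0, 0, 0, 0.8, 1.58, -1.03, 0, 0, 0])

```text
time_s: 27.18
eef_pos: [0.5686, 0.2761, 0.0219]
eef_rot: [0.0, 0.655, 0.756, -0.003]
wrist_force: [0.7, 0.0, 0.1]
opening: -0.001
grasp_force: 0.0
```

Emit:
move_arm(plan=[0.014, -0.1, 0, 0, 0, 0, 0.028, -0.2, 0, 0, 0, 0, 0.043, -0.3, 0, 0, 0, 0, 0.05, -0.36, 0, 0, 0, 0, 0.057, -0.4, 0, 0, 0, 0, 0.057, -0.4, 0, 0, 0, 0])

```text
time_s: 27.92
eef_pos: [0.5728, 0.2567, 0.0233]
eef_rot: [0.001, 0.654, 0.756, -0.002]
wrist_force: [-0.4, 0.2, -0.2]
opening: 0.001
grasp_force: 0.0
```

Emit:
move_arm(plan=[0.004, -0.03, 0, 0, 0, 0, 0.008, -0.06, 0, 0, 0, 0, 0.008, -0.06, 0, 0, 0, 0])

```text
time_s: 28.3
eef_pos: [0.5731, 0.2539, 0.0232]
eef_rot: [0.001, 0.654, 0.756, -0.002]
wrist_force: [-0.2, 1.0, 1.0]
opening: 0.001
grasp_force: 0.3
```

Emit:
move_arm(plan=[0.003, -0.02, 0, 0, 0, 0, 0.006, -0.04, 0, 0, 0, 0, 0.006, -0.04, 0, 0, 0, 0])

```text
time_s: 28.68
eef_pos: [0.5735, 0.252, 0.0233]
eef_rot: [0.001, 0.655, 0.756, -0.002]
wrist_force: [-0.9, 3.4, 0.5]
opening: 0.0
grasp_force: 1.0
```

Emit:
move_arm(plan=[0.003, -0.02, 0, 0, 0, 0, 0.006, -0.04, 0, 0, 0, 0, 0.006, -0.04, 0, 0, 0, 0])

```text
time_s: 29.05
eef_pos: [0.5736, 0.2519, 0.0235]
eef_rot: [0.0, 0.654, 0.756, -0.0]
wrist_force: [-1.8, 9.2, 0.1]
opening: -0.001
grasp_force: 4.8
```

Emit:
move_arm(plan=[-0.01, 0.1, 0, 0, 0, 0, -0.044, 0.31, 0.2, 0, 0, 0, -0.044, 0.31, 1.0, 0, 0, 0, -0.4, -0.4, 1.0, 0, 0, 0, -0.85, -1.14, 1.0, 0, 0, 0, -0.85, -1.14, 0.8, 0, 0, 0, -0.85, -1.14, 0.3, 0, 0, 0, -0.85, -1.14, 0, 0, 0, 0, -0.85, -1.14, 0, 0, 0, 0])

```text
time_s: 30.18
eef_pos: [0.5304, 0.1932, 0.022]
eef_rot: [-0.0, 0.654, 0.756, -0.003]
wrist_force: [-0.5, -0.0, 0.7]
opening: -0.002
grasp_force: 0.0
```

Emit:
move_arm(plan=[0.1, 0.014, 0, 0, 0, 0, 0.2, 0.028, 0, 0, 0, 0, 0.28, 0.04, 0, 0, 0, 0, 0.34, 0.048, 0, 0, 0, 0, 0.37, 0.052, 0, 0, 0, 0, 0.37, 0.052, 0, 0, 0, 0])

```text
time_s: 30.92
eef_pos: [0.5492, 0.1955, 0.0231]
eef_rot: [0.0, 0.654, 0.756, -0.002]
wrist_force: [-2.4, 0.0, 1.5]
opening: 0.002
grasp_force: 1.3
```

Emit:
move_arm(plan=[0.02, 0.003, 0, 0, 0, 0, 0.04, 0.006, 0, 0, 0, 0, 0.04, 0.006, 0, 0, 0, 0])

```text
time_s: 31.3
eef_pos: [0.5494, 0.1956, 0.0229]
eef_rot: [-0.001, 0.654, 0.756, -0.004]
wrist_force: [-8.8, -1.9, 8.0]
opening: -0.002
grasp_force: 4.8
```

Emit:
move_arm(plan=[-0.1, -0.014, 0, 0, 0, 0, -0.35, -0.05, 0.1, 0, 0, 0, -0.4, -0.057, 1.0, 0, 0, 0, -0.6, 0.3, 2.0, 0, 0, 0, -0.6, 1.2, 3.0, 0, 0, 0, -0.6, 2.0, 3.4, 0, 0, 0, -0.6, 2.0, 3.4, 0, 0, 0])

```text
time_s: 32.17
eef_pos: [0.5226, 0.2988, 0.1967]
eef_rot: [0.002, 0.653, 0.757, 0.001]
wrist_force: [0.5, -0.4, -0.1]
opening: 0.006
grasp_force: 0.0
```

```bash
python3 - <<'E'
from see import *
w=cam('wrist');s=cam('side');a=cam('top');pickle.dump((w,s,a,t,Rt),open('w11.pkl','wb'))
print(proj(w,[B(29,-108,37),B(73,-108,37),B(73,-8,37),B(29,-8,37)]).round(0).tolist())
A=cv2.resize(s['pixels'][220:340,170:330],(640,480),interpolation=cv2.INTER_CUBIC)
W=cv2.resize(w['pixels'],(480,300))
T=a['pixels'][120:240,120:440]
q=proj(w,[B(51,-58,37)])[0].astype(int);y0=max(q[1]-60,0);x0=max(q[0]-80,0)
C=cv2.resize(w['pixels'][y0:y0+120,x0:x0+160],(400,300),interpolation=cv2.INTER_CUBIC)
S=cv2.resize(s['pixels'][220:340,170:330],(400,300),interpolation=cv2.INTER_CUBIC)
T=cv2.resize(T,(800,300),interpolation=cv2.INTER_CUBIC)
cv2.imwrite('pics/p11.png',np.vstack([np.hstack([C,S]),T])[:,:,::-1]);print(x0,y0)
E
```

```text
32.175 [0.5226 0.2988 0.1967] board [  4.2  56.2 196.7] Rt [[-0.147, 0.989, 0.005], [0.989, 0.147, -0.001], [-0.002, 0.005, -1.0]] [ 0.32  0.27  1.57 -0.    1.29  0.18] 0.006491632906552425 [ 0.5 -0.4 -0.1]
[[337.0, 317.0], [372.0, 317.0], [377.0, 243.0], [339.0, 243.0]]
276 221
```

View pics/p11.png

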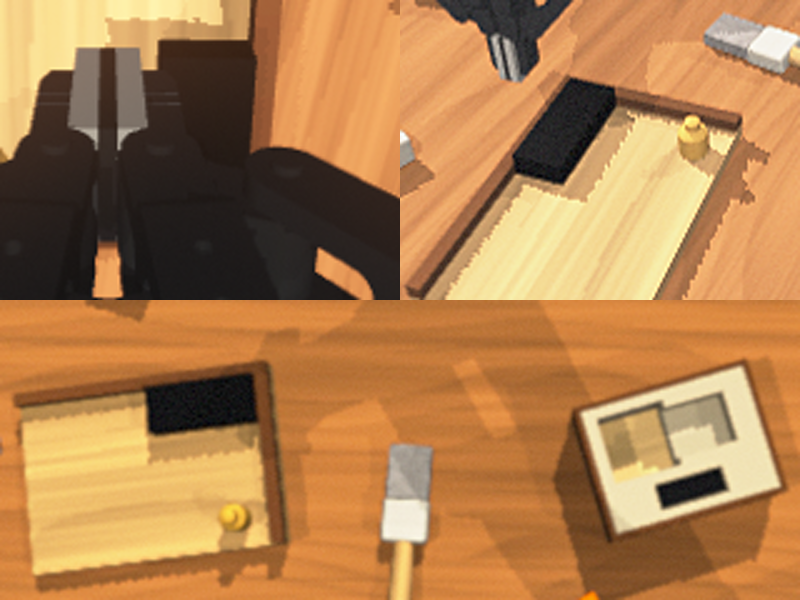

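The final views show the tablet back-up and flush in the corner, crop (146–262, 375–435) in the top view. The weight, brush and small stick are in place and the gripper is clear, so I'll hand in.

```bash
python3 -c "
from bench import ctrl
print(ctrl.hand_in())"
```

```text
the job is handed in; nothing more can be done
None
```

I handed the job in at about 32 s: the tablet was tipped, taken out, turned gilt side down, laid on the board and pushed against both fences (both contacts felt), then released. The weight, brush and small stick look undisturbed in the last pictures.

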